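# Twist the bayonet bowl into the dosing head

## Task

Fit the steel bowl to the blue dosing head: pick it up by its black handle, raise it from below into the steel ring under the head with the handle at the ring's yellow mark, and twist it counter-clockwise (seen from above) until its lugs pass the hump and drop into their seats with the handle at the red mark. Let go, so that the bowl hangs locked in the ring by itself. Leave the other things where they stand.

Things in the scene. Friction and masses are not known exactly. Their poses are not given: they have to be found in the camera images.
- bowl: Loose steel bowl, 68 mm tall, 65 mm wide, 0.2 kg, on the table, with one straight handle. Origin: centre of its underside; z up the bowl's axis; the handle runs along its -x, axis 34 mm above the underside: thin neck (12 mm wide, 10 tall) to 70 mm from the bowl's axis, then a black flat-sided grip from 70 to 128 mm, 18 mm wide (along y), 17 mm tall. Weight is mostly in the bowl: grip firmly.
- bowl_handle (a point): Middle of the bowl's black grip, 102 mm from the bowl's axis, 34 mm above the underside; grasp here across the 18 mm width.
- bowl_rim (a point): Centre of the bowl's top rim, 68 mm above its underside. Three lugs stand out at the rim, 120 degrees apart, one right over the handle: 14.5 mm wide, 6 mm thick (62 to 68 mm above the underside), reaching out to 44.5 mm from the axis.
- dosing_stand: Fixed stand, 352 mm tall: foot and column at the back, blue round head (184 mm across, 206 to 332 mm up) hanging to the front over a bayonet ring; free below. Origin: on the table under the ring's axis; z up, -x its front. A hand pointing straight down does not fit over the handle under the head: lean it 25 to 45 degrees outward, away from the axis, in the handle's vertical plane.
- mount_ring (a point): Centre of the ring's lower opening, on its axis, 180 mm above the table. Steel skirt 104 mm across, 180 to 206 mm up, open below, flat ceiling at 206 mm. Bowl's neck has 3 mm play all round. Underside of bowl above table: 121 to 138 mm lugs are in the ring, 129 to 138 they turn clear of the hump (138: rim on ceiling), 124 locked and hanging.
- entry_mark (a point): Raised yellow bar on the skirt, 55 mm from the axis, 192 mm up, 50 degrees from the stand's front towards its +y side. With the handle under it (within 6 degrees) the three lugs pass up through the ring's slots. Inside, counter-clockwise from above, each track climbs in small steps from 183 to a hump at 190 mm, then drops to a seat at 186 mm, ended by a stop.
- lock_mark (a point): Raised red bar on the skirt, 55 mm from the axis, 192 mm up, straight at the stand's front (-x): handle direction when locked, 50 degrees counter-clockwise (from above) of the yellow bar. From about 46 degrees of turn on the lugs can drop 4 mm behind the hump; the stop comes at about 54 degrees.
- sealed_can_a: Bystander: closed tin can, 71 mm across, 107 mm tall; origin centre of underside.
- spray_bottle: Bystander: spray bottle with blue head, 77 mm, 198 mm tall; origin centre of underside.
- oil_can: Bystander: small orange oil can with bent spout, 80 mm, 152 mm tall; origin centre of underside.
- tape_roll: Bystander: roll of white tape lying flat, 68 mm across, 24 mm tall; origin centre of underside.
- marker_red: Bystander: red marker pen lying on the table, 140 mm long, 13 mm thick; origin centre of underside.
There are look-alikes about, which are no part of the job. What is shaped like the bowl but purple is not meant.

How it is judged:
On the way:
1. the bowl is raised into the ring at the yellow mark, its lugs up through the slots (z of bowl in the frame of dosing_stand above 0.1215 m and horizontal distance between bowl_rim and mount_ring below 0.008 m and angle between the x axis of bowl and the x axis of dosing_stand, either way round above 0.5 rad), for 0.1 s.
At the end, for the whole second after the job is handed in: The bowl hangs by itself, at rest and released, locked in the ring: underside 120 to 126.5 mm above the table (lugs down in their seats), rim within 7 mm of the ring's axis, upright within 5 degrees, handle within 9 degrees of the red mark at the stand's front (z of bowl in the frame of dosing_stand between 0.12 and 0.1265 m and horizontal distance between bowl_rim and mount_ring below 0.007 m and x of bowl_handle in the frame of dosing_stand below -0.08 m and angle between the x axis of bowl and the x axis of dosing_stand, either way round below 0.16 rad and angle between bowl's own z axis and vertical below 0.09 rad and linear speed of bowl below 0.02 m/s and angular speed of bowl below 0.2 rad/s and contact force between bowl and the fingers below 0.1 N); the robot touches nothing.
It fails at once if another thing on the table is pushed more than 30 mm or knocked over (distance of any of sealed_can_a, spray_bottle, oil_can, tape_roll, marker_red from where it was at the start of the episode above 0.03 m or angle between any of sealed_can_a, spray_bottle, oil_can's own z axis and vertical above 0.5 rad).
It also fails if it takes over 54 s, if anything falls off the work surface, if the arm or the gripper's body presses on something with over 40 N, if the wrist force passes 120 N, or if a joint passes its speed limit or range.

## Robot

A 6-joint arm with a two-finger parallel gripper is mounted at the origin on a cart in front of the work surface, level with it; the furniture and walls round the work are solid. World frame = base frame: x ahead of the robot, y to its left, z up, the work surface at z = 0. Lengths are in m, angles in rad, forces in N, time in s.
With the tool pointing down it reaches from about 0.35 to 0.775 m from the base axis. Payload 5.5 kg.
Tool frame: the origin (TCP) lies between the finger pads; the fingertips stand 22 mm ahead of it and the grasp point (between the pads) lies 3 mm ahead of it (env.finger_overhang is the distance from the TCP to the fingertips, in m); y points along the fingers, x is the direction in which the jaws open and shut, and the axes are right-handed (so a half turn about y gives the same grasp; the last joint's range is limited). The gripper opens to 85 mm and grips with 20 to 120 N. Pads are 22 mm wide; open, the fingers measure 114 mm over their backs; the gripper's body (76 mm by 85 mm) begins 54 mm behind the grasp point. The pads swing forward as they close: fully open they stand 13 mm farther back than shut.
Start: joints at [1.059, 0.313, 0.046, 1.304, 0, 1.431], TCP at [0.209, 0.536, 0.253] pointing down, gripper open.
Joint ranges: [-2.76, 2.76], [-0.86, 1.69], [-1.03, 1.26], [-2.2, 2.34], [-1.47, 1.5], [-3.14, 3.14]. Speed limits (rad/s): [2.57, 2.57, 3.14, 3.14, 3.14, 3.14].

## Interface

Orientations are given as a unit quaternion [w, x, y, z].
In Python, from workcell import monitor, cams, job, env gives the robot as it stands.
- The arm moves only by the tool drive_tool, never from a script. Its argument "plan" is text: rows parted by semicolons, each of 7 numbers parted by spaces: the opening, from -1 (shut) to 1 (fully open), then the shift along the tool's x, y, z in mm, then the turn, a rotation vector about the tool's x, y, z in degrees. In form: gripper x y z rx ry rz; .... A call has 1 to 8 rows; each row shifts and turns the pose as measured when the row begins, along the tool's axes as they then stand; what a row does not reach is not made up. A row lasts 1/8 s, in which the tool goes at most 62.5 mm and 10.7 degrees, less where a joint would pass 70% of its speed; a pose out of reach is approached as far as the arm can. A call is refused whole if a number of a shift passes 62.5 or a number of a turn 10.7, either way. A call with a gripper value outside its range is refused whole. The fingers move at their own pace and stop on an object; "grip_force" is the grip in N (left out, the last holds). Time passes only in rows, so rows that do not move let the fingers close. It gives the time, the measured TCP pose, the force and the opening at its end, in the units of the state.
- monitor.get_state(): the state, without advancing time (a new reading comes with each control period).
- cams.read_camera(name): name is "scene" or "side" or "wrist"; returns (picture, depth): 384x512x3 uint8, red, green, blue; 384x512 float32, m along the optical axis (not along the pixel's ray), 0 where there is no reading.
- cams.calibration(name): a dict with "fx", "fy", "cx", "cy" (pixels), "D" ([k1, k2, p1, p2, k3] as OpenCV has them; the pictures are not rectified), "R" (3x3) and "t" (3): a world point X has camera coordinates R X + t. Camera axes: x right, y down, z forward; pixel columns grow to the right and rows downward; lengths in m; the calibration is good to about 2 mm. A picture is of the moment at which its call begins: read the wrist's pose just before it. calibration takes no time and is no camera call; for the wrist camera it gives the pose at the moment of the call.
- job.hand_in(): hands the job in, once; it reports no verdict.
The state is a dict: "clock": time; "joint_pos": joint angles; "qvel": joint speeds; "tau": joint torques, N m; "tcp_pos": TCP position; "orientation": TCP orientation; "wrist_force": force on the tool from outside, world axes, zero at the start; "ft_torque": the same for the moment, N m; "finger_gap": finger opening in m.
Only numpy, scipy, OpenCV 4.12 (cv2) and the standard library are available. Lean on these libraries where they do the work, as an engineer would, in place of code of your own. Each camera call takes 0.05 s, during which the arm holds its last target.

## Working session

There is one attempt and no reset: what is moved stays moved. The work goes in short steps, Python scripts to look and compute and a tool call to move; the robot and the scene stay as the last step left them, time stands still between calls to the robot, and variables do not carry over. Pictures are saved under pics/ and viewed, and the job is handed in when it is done.

Besides the shell and the picture viewer there is one more tool, called after "Call:" as name(argument=value, ...), one argument or row to a line, values as JSON. drive_tool: Moves the arm, as the interface text tells. Its arguments: {"type":"object","properties":{"plan":{"type":"string"},"grip_force":{"type":"number"}},"required":["plan"]}

```bash
ls; mkdir -p pics
python3 - <<'E'
from workcell import monitor, cams, job, env
import cv2,numpy as np
s=monitor.get_state();print(s)
for n in ["scene","side","wrist"]:
    c=cams.calibration(n);print(n,c)
    p,d=cams.read_camera(n);cv2.imwrite(f"pics/a_{n}.png",p[:,:,::-1]);np.save(f"pics/a_{n}.npy",d)
print(env.finger_overhang)
E
```

```text
pics
{'clock': 0.0, 'joint_pos': array([1.05939458e+00, 3.13979308e-01, 4.49374801e-02, 1.30358629e+00,
       1.05595186e-05, 1.43120831e+00]), 'qvel': array([-3.92196412e-04, -1.29859218e-04,  1.94559876e-03,  8.97115904e-06,
       -5.44959013e-04, -4.54069440e-04]), 'tau': array([-4.18797072e-05, -4.80621314e+01,  2.98536354e+01,  1.94122188e-02,
       -2.03210511e-04,  2.13411880e-05]), 'tcp_pos': array([0.20866092, 0.53528315, 0.25240386]), 'orientation': array([-0.58351908,  0.58408731,  0.39838342, -0.39954742]), 'wrist_force': array([-0.37349585,  0.38751985,  0.0369823 ]), 'ft_torque': array([-0.04415319, -0.00203909,  0.03800824]), 'finger_gap': 0.0851681493194853}
scene {'fx': 445.9736053538796, 'fy': 445.9736053538796, 'cx': 256.84208047881094, 'cy': 191.36670437109137, 'D': array([-0.05760423,  0.        ,  0.        ,  0.        ,  0.        ]), 'R': array([[ 0.67326438, -0.73908263, -0.02172412],
       [-0.40146753, -0.34072694, -0.85013468],
       [ 0.62091778,  0.58108693, -0.52611699]]), 't': array([-0.26788928,  0.32892186,  0.94824732])}
side {'fx': 456.16179918949763, 'fy': 456.16179918949763, 'cx': 253.834259964506, 'cy': 196.3383028319562, 'D': array([-0.17224247,  0.        ,  0.        ,  0.        ,  0.        ]), 'R': array([[-0.14722419, -0.98909394,  0.00426845],
       [-0.53163133,  0.07549142, -0.84360487],
       [ 0.83408223, -0.12646829, -0.53694749]]), 't': array([0.16132689, 0.35553091, 1.24710308])}
wrist {'fx': 281.4817991563876, 'fy': 281.4817991563876, 'cx': 257.0029991122571, 'cy': 188.14610447041983, 'D': array([-0.03352224,  0.        ,  0.        ,  0.        ,  0.        ]), 'R': array([[ 0.36315143,  0.93172931, -0.00123934],
       [ 0.89980167, -0.35036144,  0.26000735],
       [ 0.24182225, -0.0955372 , -0.96560584]]), 't': array([-0.57327619, -0.03277206,  0.37802774])}
0.022
```

View pics/a_scene.png

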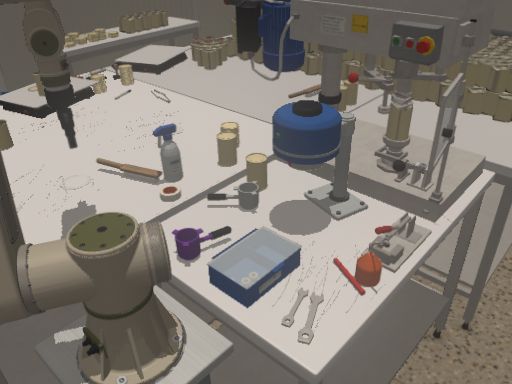

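View pics/a_side.png

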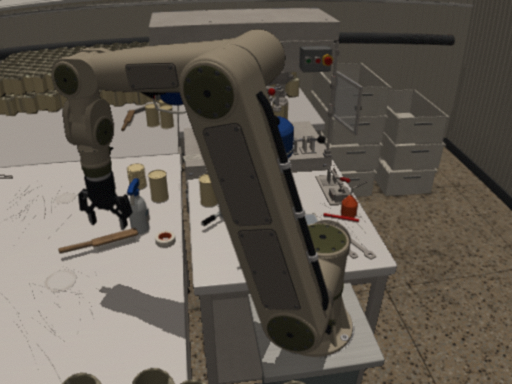

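View pics/a_wrist.png

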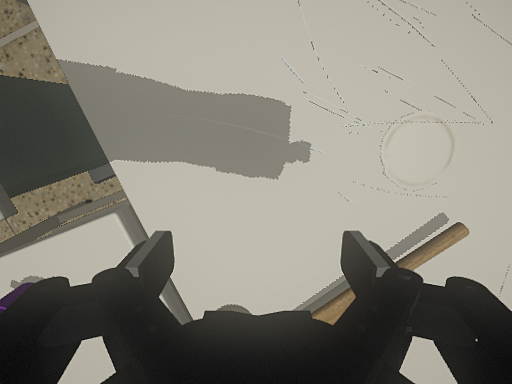

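```bash
cat > h.py <<'E'
import numpy as np,cv2
from scipy.spatial.transform import Rotation as Ro
def Rq(q): return Ro.from_quat([q[1],q[2],q[3],q[0]])
def pts(c,d,mask=None):
    v,u=np.nonzero((d>0) if mask is None else ((d>0)&mask))
    K=np.array([[c['fx'],0,c['cx']],[0,c['fy'],c['cy']],[0,0,1]])
    n=cv2.undistortPoints(np.stack([u,v],1).astype(float)[:,None],K,c['D'])[:,0]
    z=d[v,u]; X=np.c_[n*z[:,None],z]
    return (X-c['t'])@c['R'],u,v
def ray(c,u,v):
    K=np.array([[c['fx'],0,c['cx']],[0,c['fy'],c['cy']],[0,0,1]])
    n=cv2.undistortPoints(np.array([[[u,v]]],float),K,c['D'])[0,0]
    o=-c['R'].T@c['t']; dd=c['R'].T@np.array([n[0],n[1],1]); return o,dd
def onz(c,u,v,z):
    o,d=ray(c,u,v); return o+d*(z-o[2])/d[2]
def proj(c,X):
    K=np.array([[c['fx'],0,c['cx']],[0,c['fy'],c['cy']],[0,0,1]])
    return cv2.projectPoints(np.atleast_2d(X).astype(float),cv2.Rodrigues(c['R'])[0],c['t'],K,c['D'])[0][:,0]
E
python3 - <<'E'
from h import *
print(Rq([-0.58351908,  0.58408731,  0.39838342, -0.39954742]).as_matrix())
E
```

```text
[[ 3.63305015e-01 -9.05685603e-04 -9.31669816e-01]
 [ 9.31668493e-01 -1.59226049e-03  3.63306047e-01]
 [-1.81250209e-03 -9.99998322e-01  2.65322521e-04]]
```

Scene view: steel bowl at about (248,195) with its black handle at (217,197). The purple look-alike is at (188,243), and the blue head at (307,132) with its column at (343,165). Cans stand at (257,170) and (227,148), the spray bottle at (170,155). Next I measure.

```bash
cat > m.py <<'E'
from h import *
from workcell import cams
c=cams.calibration("scene")
d=np.load("pics/a_scene.npy");p=cv2.imread("pics/a_scene.png")
X,u,v=pts(c,d)
W=np.full(d.shape+(3,),np.nan);W[v,u]=X;np.save("pics/W.npy",W)
for (a,b) in [(217,197),(248,190),(248,200),(240,197),(257,158),(228,138),(307,108),(307,140),(343,165),(318,195),(337,203),(307,168),(290,160),(330,160)]:
    print((a,b),p[b,a],W[b,a].round(4))
crop=p[90:230,190:370];cv2.imwrite("pics/crop1.png",cv2.resize(crop,None,fx=4.2,fy=4.2,interpolation=cv2.INTER_CUBIC))
E
python3 m.py
```

```text
(217, 197) [64 67 69] [0.4894 0.249  0.0355]
(248, 190) [91 94 96] [0.5773 0.1999 0.0392]
(248, 200) [92 95 96] [0.5343 0.1594 0.0399]
(240, 197) [90 94 95] [0.5266 0.1854 0.0437]
(257, 158) [143 184 202] [0.6627 0.2374 0.1057]
(228, 138) [111 137 149] [0.7049 0.4139 0.1092]
(307, 108) [54 54 55] [0.6033 0.0029 0.3521]
(307, 140) [77 59 51] [ 0.5612 -0.0315  0.2875]
(343, 165) [82 85 86] [ 0.7463 -0.0324  0.1394]
(318, 195) [151 156 157] [0.73   0.0389 0.013 ]
(337, 203) [111 115 116] [ 0.7301 -0.0329  0.013 ]
(307, 168) [87 90 91] [ 0.5938 -0.0117  0.186 ]
(290, 160) [81 66 60] [0.5391 0.0046 0.227 ]
(330, 160) [141 149 156] [0.8723 0.0942 0.0625]
```

View pics/crop1.png

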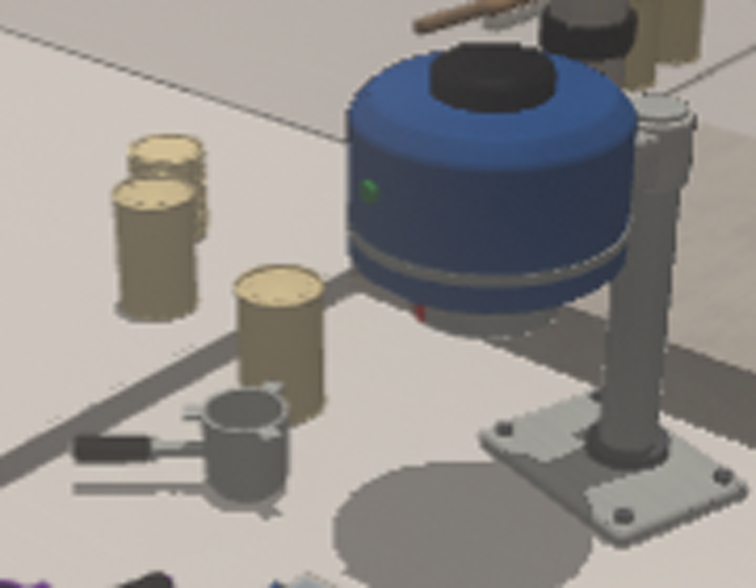

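```bash
cat > m2.py <<'E'
from h import *
from scipy.optimize import least_squares
from workcell import cams
c=cams.calibration("scene")
W=np.load("pics/W.npy");p=cv2.imread("pics/a_scene.png").astype(int)
def fit(P,r=None):
    P=P[:,:2]
    if r is None:
        f=lambda q:np.hypot(P[:,0]-q[0],P[:,1]-q[1])-q[2]; x0=[*(P.mean(0)+[.03,.03]),.04]
    else:
        f=lambda q:np.hypot(P[:,0]-q[0],P[:,1]-q[1])-r; x0=P.mean(0)+[.03,.03]
    s=least_squares(f,x0,loss='soft_l1',f_scale=.002);return s.x.round(4),np.abs(f(s.x)).mean().round(4),len(P)
V,U=np.mgrid[:384,:512]
# head
m=(U>270)&(U<345)&(V>115)&(V<170)
m&=(W[...,2]>.235)&(W[...,2]<.30)&(W[...,0]<.68)
print("head",fit(W[m]),fit(W[m],.092))
m=(U>295)&(U<330)&(V>95)&(V<120)&(W[...,2]>.34)&(W[...,0]<.68)
print('knob',W[m].mean(0),m.sum())
m=(U>270)&(U<345)&(V>160)&(V<175)&(W[...,2]>.183)&(W[...,2]<.203)&(W[...,0]<.68)
print("skirt",fit(W[m],.052))
m=(U>325)&(U<362)&(V>120)&(V<195)&(W[...,2]>.04)&(W[...,2]<.2)&(W[...,0]>.69)&(W[...,0]<.8)
print("col",fit(W[m]),fit(W[m],.0225))
# red
m=(U>280)&(U<300)&(V>155)&(V<172)&(p[...,2]-p[...,1]>40)
print('red',U[m].mean(),V[m].mean(),m.sum(),W[m])
# bowl
m=(U>236)&(U<262)&(V>180)&(V<212)&(W[...,2]>.008)&(W[...,2]<.058)&(W[...,0]<.62)
print("bowl",fit(W[m]),fit(W[m],.0325))
m=(U>200)&(U<236)&(V>185)&(V<205)&(W[...,2]>.028)&(W[...,2]<.06)&(p.max(-1)<110)
q=W[m];print('handle',q.mean(0),len(q),W[m].min(0),W[m].max(0))
# grip top surface direction
t=q[q[:,2]>.038];cc=t[:,:2].mean(0);w,vv=np.linalg.eigh(np.cov((t[:,:2]-cc).T));print(cc,vv[:,1],len(t))
E
python3 m2.py
python3 - <<'E'
import cv2
p=cv2.imread('pics/a_scene.png')
cv2.imwrite('pics/crop2.png',cv2.resize(p[170:225,195:275],None,fx=9,fy=9,interpolation=cv2.INTER_NEAREST))
cv2.imwrite('pics/crop3.png',cv2.resize(p[150:225,270:375],None,fx=7,fy=7,interpolation=cv2.INTER_NEAREST))
E
```

```text
head (array([0.6301, 0.024 , 0.092 ]), np.float64(0.0013), 1542) (array([0.6301, 0.024 ]), np.float64(0.0013), 1542)
knob [0.62033245 0.01268134 0.34905085] 314
skirt (array([0.6294, 0.0246]), np.float64(0.0014), 144)
col (array([ 0.7644, -0.0162,  0.0215]), np.float64(0.0016), 653) (array([ 0.7326, -0.0377]), np.float64(0.0056), 653)
red 290.0 164.0 3 [[0.57792617 0.03491279 0.19180674]
 [0.57815299 0.03502412 0.18855528]
 [0.57923165 0.03580495 0.18470892]]
bowl (array([-651.6188, -344.3351,  737.559 ]), np.float64(0.0171), 345) (array([0.5571, 0.182 ]), np.float64(0.0026), 345)
handle [0.49126958 0.24886943 0.03685149] 117 [0.47041305 0.20735555 0.02805918] [0.52643476 0.28175014 0.04370137]
[0.48937602 0.25319221] [-0.61623422  0.78756294] 55
```

View pics/crop2.png

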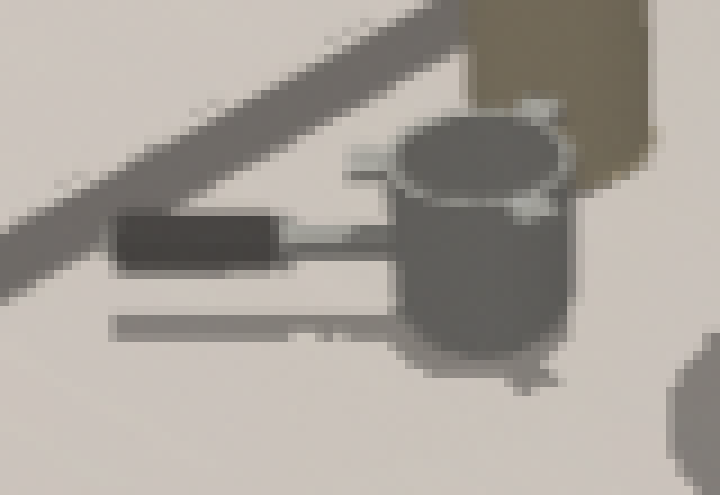

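View pics/crop3.png

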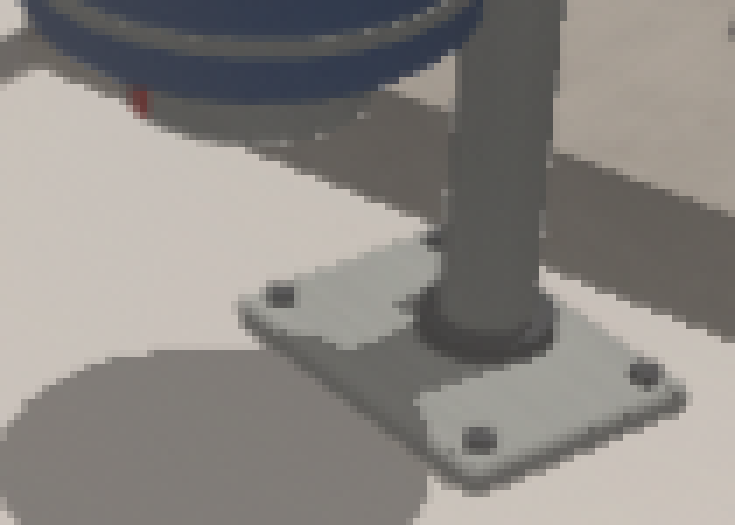

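```bash
cat > m3.py <<'E'
from h import *
from workcell import cams,monitor
c=cams.calibration("scene")
print('cam',-c['R'].T@c['t'])
s=monitor.get_state();R=Rq(s['orientation']).as_matrix()
w=cams.calibration("wrist");cc=-w['R'].T@w['t'];print('wristcam in tool',R.T@(cc-s['tcp_pos']),'axes',(R.T@w['R'].T).round(3))
W=np.load("pics/W.npy")
# foot top: pixels with z near .013
V,U=np.mgrid[:384,:512]
m=(U>300)&(U<372)&(V>178)&(V<222)&(abs(W[...,2]-.0125)<.0045)
P=W[m][:,:2];print(len(P))
r=cv2.minAreaRect((P*1000).astype(np.float32));print(r,cv2.boxPoints(r))
# bolts
f=lambda a,b:onz(c,270+a/7-.5,150+b/7-.5,.014)
for a in [(282,296),(480,440),(648,374),(240,305),(475,485),(685,395)]: print(a,f(*a).round(4))
f=lambda a,b:onz(c,195+a/9-.5,170+b/9-.5,.065)
for a in [(345,163),(560,105),(553,210)]: print('lug',f(*a).round(4))
# rim ellipse
f=lambda a,b:onz(c,195+a/9-.5,170+b/9-.5,.068)
A=np.array([f(*a) for a in [(388,158),(480,108),(572,158),(480,203),(410,125),(550,125),(415,190),(545,190)]])
from scipy.optimize import least_squares
g=lambda q:np.hypot(A[:,0]-q[0],A[:,1]-q[1])-q[2];print('rim',least_squares(g,[.55,.18,.03]).x,g(least_squares(g,[.55,.18,.03]).x))
f=lambda a,b,z:onz(c,195+a/9-.5,170+b/9-.5,z)
print('grip top edges', f(112,215,.0425),f(280,215,.0425), 'low',f(112,268,.0255),f(280,264,.0255))
# base outline
E
python3 m3.py
```

```text
cam [-0.27637186 -0.63693389  0.77269725]
wristcam in tool [-0.00105327 -0.12031947  0.06672278] axes [[ 1.     0.     0.   ]
 [-0.    -0.26   0.966]
 [ 0.    -0.966 -0.26 ]]
971
((765.7096557617188, -16.16667938232422), (180.80172729492188, 183.02532958984375), 82.34918975830078) [[ 662.97614  -93.57921]
 [ 844.37213 -117.94635]
 [ 868.4432    61.24585]
 [ 687.0472    85.61299]]
(282, 296) [0.7274 0.0694 0.014 ]
(480, 440) [ 0.6882 -0.0646  0.014 ]
(648, 374) [ 0.7791 -0.0923  0.014 ]
(240, 305) [0.7087 0.0794 0.014 ]
(475, 485) [ 0.6589 -0.0815  0.014 ]
(685, 395) [ 0.7751 -0.1133  0.014 ]
lug [0.5274 0.2156 0.065 ]
lug [0.6035 0.1859 0.065 ]
lug [0.5509 0.1411 0.065 ]
rim [0.55747626 0.18064933 0.03132646] [-6.99039945e-05  7.48506114e-05  9.65877986e-05 -3.02742101e-04
  7.48687330e-04 -9.21181531e-04 -6.32274659e-04  1.00597654e-03]
grip top edges [0.47620895 0.27977827 0.0425    ] [0.51391094 0.23539503 0.0425    ] low [0.4703135  0.27531894 0.0255    ] [0.5099297  0.23273701 0.0255    ]
```

```bash
cat >> h.py <<'E'
def frame(ang,lean):
    a=np.radians(ang);L=np.radians(lean);h=np.array([np.cos(a),np.sin(a),0]);e=np.array([0,0,1.])
    y=-np.cos(L)*e-np.sin(L)*h; x=np.array([np.sin(a),-np.cos(a),0]); return np.c_[x,y,np.cross(x,y)]
def tcp_for(center,ang,lean,r=.102,zu=0.,hz=.034):
    "TCP to hold handle grasp point; bowl axis center xy, underside zu"
    a=np.radians(ang);R=frame(ang,lean)
    g=np.array([center[0]+r*np.cos(a),center[1]+r*np.sin(a),zu+hz]); return g-.003*R[:,1],R
def plan(p0,R0,way):
    "way: list of (p,R,nrows)"
    out=[]
    for p,R,n in way:
        dr=Ro.from_matrix(R0.T@R).as_rotvec()
        for k in range(n):
            Ra=R0@Ro.from_rotvec(dr*k/n).as_matrix()
            out.append((*(Ra.T@(p-p0)/n*1000),*np.degrees(dr/n)))
        p0,R0=p,R
    for o in out: print(' '.join(f'{v:.1f}' for v in o))
def now():
    from workcell import monitor
    s=monitor.get_state();return s['tcp_pos'],Rq(s['orientation']).as_matrix(),s
E
cat > m4.py <<'E'
from h import *
W=np.load("pics/W.npy")
for a in [(170,170),(165,130),(160,130),(170,150),(188,232),(257,158),(228,138)]: print(a,W[a[1],a[0]].round(3))
p0,R0,s=now()
pg,R=tcp_for((.5573,.181),132,40)
pre=pg-.08*R[:,1]
print(pg,pre)
plan(p0,R0,[(pre+[0,0,.05],R,8),(pre,R,2)])
E
python3 m4.py
```

```text
(170, 170) [0.487 0.476 0.051]
(165, 130) [0.5   0.492 0.189]
(160, 130) [0.48  0.491 0.196]
(170, 150) [0.497 0.474 0.123]
(188, 232) [0.3   0.16  0.052]
(257, 158) [0.663 0.237 0.106]
(228, 138) [0.705 0.414 0.109]
[0.48775835 0.25823383 0.03629813] [0.45334964 0.29644857 0.09758169]
-16.7 13.1 -39.3 -4.9 3.2 1.2
-14.2 16.8 -38.9 -4.9 3.2 1.2
-11.7 20.4 -38.1 -4.9 3.2 1.2
-9.1 23.8 -36.7 -4.9 3.2 1.2
-6.6 27.0 -35.0 -4.9 3.2 1.2
-4.1 30.0 -32.9 -4.9 3.2 1.2
-1.7 32.8 -30.3 -4.9 3.2 1.2
0.6 35.3 -27.4 -4.9 3.2 1.2
0.0 19.2 16.1 0.0 0.0 0.0
0.0 19.2 16.1 0.0 0.0 0.0
```

Call:
drive_tool(
  plan="1 -17 13 -39 -5 3.2 1.2; 1 -14 17 -39 -5 3.2 1.2; 1 -12 20 -38 -5 3.2 1.2; 1 -9 24 -37 -5 3.2 1.2; 1 -7 27 -35 -5 3.2 1.2; 1 -4 30 -33 -5 3.2 1.2; 1 -2 33 -30 -5 3.2 1.2; 1 0 35 -27 -5 3.2 1.2",
  grip_force=120,
)

```text
clock: 1.15
tcp_pos: [0.4577, 0.2878, 0.1502]
orientation: [-0.381, 0.854, 0.323, -0.142]
wrist_force: [0.7, 0.9, -0.7]
finger_gap: 0.0852
```

```bash
cat > m5.py <<'E'
from h import *
from workcell import cams
import sys
p0,R0,s=now();print(s['clock'],p0,s['joint_pos'].round(3),s['wrist_force'].round(1))
pg,R=tcp_for((.5573,.181),132,40)
plan(p0,R0,[(pg-.08*R[:,1],R,4)])
c=cams.calibration("wrist")
p,d=cams.read_camera("wrist");cv2.imwrite("pics/b_wrist.png",p[:,:,::-1]);np.save("pics/b_wrist.npy",d);np.save("pics/b_cal.npy",c,allow_pickle=True)
E
python3 m5.py
```

```text
1.15 [0.45771446 0.28784941 0.15020446] [ 0.759  0.374 -0.317  0.909 -0.732  1.621] [ 0.7  0.9 -0.7]
0.5 8.2 10.5 0.5 -0.2 -0.1
0.6 8.3 10.5 0.5 -0.2 -0.1
0.6 8.4 10.4 0.5 -0.2 -0.1
0.6 8.5 10.3 0.5 -0.2 -0.1
```

View pics/b_wrist.png

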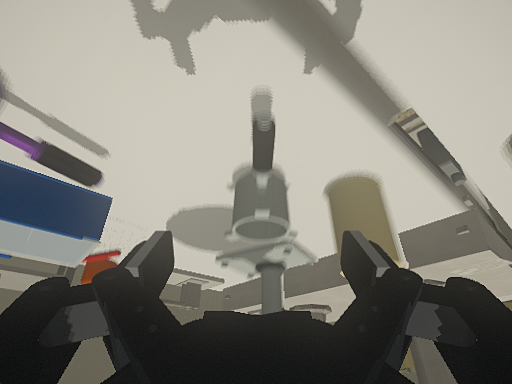

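The wrist view shows the bowl at (260,215) and its handle running up to (262,110). The image was still blurred, so I retake it now that the arm is still.

```bash
sed -i 's/b_wrist/c_wrist/g' m5.py; python3 m5.py
cat > m6.py <<'E'
from h import *
from scipy.optimize import least_squares
c=np.load("pics/b_cal.npy",allow_pickle=True).item();d=np.load("pics/c_wrist.npy");p=cv2.imread("pics/c_wrist.png").astype(int)
X,u,v=pts(c,d);W=np.full(d.shape+(3,),np.nan);W[v,u]=X
V,U=np.mgrid[:384,:512]
reg=(U>225)&(U<300)&(V>70)&(V<250)&(np.hypot(W[...,0]-.53,W[...,1]-.21)<.13)
m=reg&(W[...,2]>.010)&(W[...,2]<.055)&(np.hypot(W[...,0]-.5573,W[...,1]-.181)<.05)&(V>165)
P=W[m][:,:2];f=lambda q:np.hypot(P[:,0]-q[0],P[:,1]-q[1])-.0325
s=least_squares(f,[.557,.181],loss='soft_l1',f_scale=.002);print('bowl',s.x,np.abs(f(s.x)).mean(),len(P)); C=s.x
m=reg&(W[...,2]>.036)&(W[...,2]<.06)&(np.hypot(W[...,0]-C[0],W[...,1]-C[1])>.072)
t=W[m];print('grip n',len(t),t.mean(0),t[:,2].max());g=t[:,:2]-C
k=t[:,2]>np.percentile(t[:,2],30)
q=t[k][:,:2]-C;w,vv=np.linalg.eigh(np.cov(q.T));e=vv[:,1];print('dir',np.degrees(np.arctan2(e[1],e[0])),'mean dir',np.degrees(np.arctan2(*q.mean(0)[::-1])),np.hypot(*q.mean(0)),np.hypot(*q.T).min(),np.hypot(*q.T).max())
# image-based: black grip mask -> minAreaRect -> plane z=.0425
mk=((p.max(-1)<95)&(U>240)&(U<285)&(V>90)&(V<175)).astype(np.uint8)
n,lab,st,_=cv2.connectedComponentsWithStats(mk);i=1+np.argmax(st[1:,4]);print(st[i])
for row in range(105,165,10):
    x=np.nonzero((lab==i)[row])[0]
    if len(x):
        a=onz(c,x.mean(),row,.0425)[:2];print(row,x.min(),x.max(),a.round(4),np.degrees(np.arctan2(*(a-C)[::-1])).round(2),np.hypot(*(a-C)).round(4))
E
python3 m6.py; python3 -c "
import cv2;p=cv2.imread('pics/c_wrist.png');cv2.imwrite('pics/crop4.png',cv2.resize(p[80:260,160:360],None,fx=3.3,fy=3.3,interpolation=cv2.INTER_NEAREST))"
```

```text
1.2 [0.45859832 0.28459834 0.14748553] [ 0.755  0.378 -0.321  0.905 -0.736  1.622] [ 1.1 -1.4 -2.6]
1.0 7.2 10.7 0.6 -0.2 -0.1
1.0 7.3 10.6 0.6 -0.2 -0.1
1.0 7.4 10.5 0.6 -0.2 -0.1
1.0 7.5 10.5 0.6 -0.2 -0.1
bowl [0.55872912 0.17901393] 0.002363677133769257 2120
grip n 1069 [0.48824783 0.25954927 0.04122598] 0.04370859934964043
dir 131.095425592617 mean dir 131.20852387827213 0.10339400482439248 0.07220981998240607 0.12807313105838608
[ 255  111   23   57 1016]
115 255 276 [0.4665 0.2809] 132.14 0.1374
125 255 276 [0.4739 0.2746] 131.57 0.1278
135 255 276 [0.481  0.2669] 131.49 0.1173
145 256 275 [0.4887 0.2585] 131.38 0.1059
155 256 274 [0.4968 0.249 ] 131.48 0.0935
```

View pics/crop4.png

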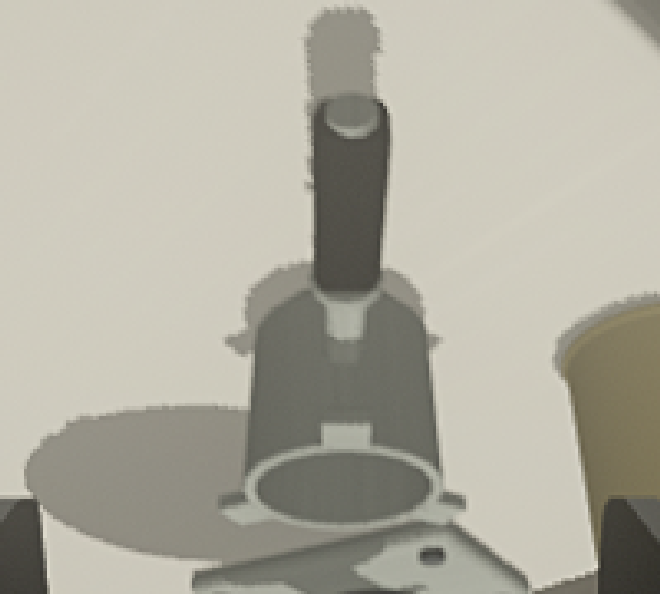

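Run:
```python
from h import *
p0,R0,s=now()
pg,R=tcp_for((.558,.180),131.2,40)
plan(p0,R0,[(pg-.06*R[:,1],R,4),(pg,R,4)])
```

```text
1.6 12.8 10.2 0.5 0.0 -0.0
1.6 12.9 10.1 0.5 0.0 -0.0
1.6 13.0 10.0 0.5 0.0 -0.0
1.6 13.1 9.9 0.5 0.0 -0.0
-0.0 15.0 -0.0 0.0 0.0 0.0
-0.0 15.0 -0.0 0.0 0.0 0.0
-0.0 15.0 -0.0 0.0 0.0 0.0
-0.0 15.0 -0.0 0.0 0.0 0.0
```

Call:
drive_tool(
  plan="1 1.6 13 10 0.5 0 0; 1 1.6 13 10 0.5 0 0; 1 1.6 13 10 0.5 0 0; 1 1.6 13 10 0.5 0 0; 1 0 15 0 0 0 0; 1 0 15 0 0 0 0; 1 0 0 0 0 0 0",
)

```text
clock: 2.12
tcp_pos: [0.4756, 0.2761, 0.0572]
orientation: [-0.399, 0.846, 0.32, -0.152]
wrist_force: [-0.6, 0.9, 0.2]
finger_gap: 0.0853
```

Run:
```python
from h import *
p0,R0,s=now();print(s['wrist_force'],s['joint_pos'])
pg,R=tcp_for((.558,.180),131.2,40)
plan(p0,R0,[(pg,R,3)])
```

```text
[-0.56017848  0.94054356  0.17279732] [ 0.70237374  0.46939498 -0.41957336  0.66595362 -0.6872504   1.54208273]
-0.5 10.2 -1.4 -0.2 0.1 0.0
-0.5 10.2 -1.4 -0.2 0.1 0.0
-0.5 10.2 -1.3 -0.2 0.1 0.0
```

Call:
drive_tool(
  plan="1 -0.5 10 -1.4 -0.2 0 0; 1 -0.5 10 -1.4 -0.2 0 0; 1 -0.5 10 -1.4 -0.2 0 0; 1 0 0 0 0 0 0",
)

```text
clock: 2.62
tcp_pos: [0.4902, 0.2587, 0.0367]
orientation: [-0.395, 0.847, 0.322, -0.15]
wrist_force: [0.1, -0.3, -0.3]
finger_gap: 0.0851
```

Call:
drive_tool(
  plan="-1 0 0 0 0 0 0; -1 0 0 0 0 0 0; -1 0 0 0 0 0 0; -1 0 0 0 0 0 0; -1 0 0 0 0 0 0; -1 0 0 0 0 0 0",
  grip_force=120,
)

```text
clock: 3.38
tcp_pos: [0.4905, 0.259, 0.0374]
orientation: [-0.395, 0.847, 0.322, -0.15]
wrist_force: [1.1, -0.4, -0.2]
finger_gap: 0.0168
```

Run:
```python
from h import *
from workcell import cams
p0,R0,s=now();print(s['wrist_force'],s['finger_gap'],s['joint_pos'])
pg,R=tcp_for((.558,.180),131.2,40);print(p0-pg, R.T@(p0-pg))
c=cams.calibration("wrist")
p,d=cams.read_camera("wrist");cv2.imwrite("pics/d_wrist.png",p[:,:,::-1])
```

```text
[ 1.12040126 -0.41879069 -0.18213508] 0.016792892996980505 [ 0.66441413  0.48880378 -0.45935067  0.57068385 -0.69665244  1.48997842]
[0.00091259 0.00080417 0.00105412] [ 0.00121635 -0.00081004 -0.00067454]
```

View pics/d_wrist.png

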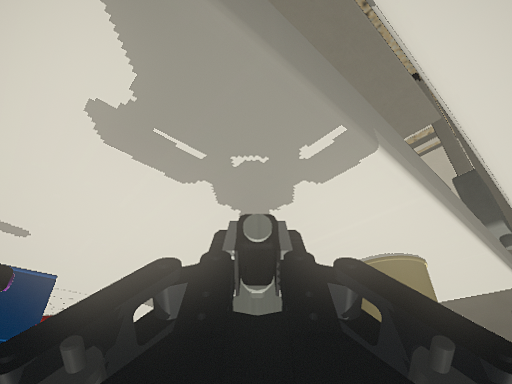

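```bash
cat > g.py <<'E'
from h import *
RR=.102;HZ=.0351
AX=np.array([.630,.024]);YEL=113.5;RED=163.5;LEAN=40
def bowl_now():
    p,R,s=now();x=R[:,0];a=np.degrees(np.arctan2(x[0],-x[1]));h=np.array([np.cos(np.radians(a)),np.sin(np.radians(a))])
    g=p+.003*R[:,1];lean=np.degrees(np.arctan2(-R[:2,1]@h,-R[2,1]))
    return dict(c=(g[:2]-RR*h).round(4),ang=a.round(2),zu=(g[2]-HZ+.0).round(4),lean=lean.round(2),xz=R[2,0].round(4),t=s['clock'],F=s['wrist_force'].round(1),M=s['ft_torque'].round(2),gap=s['finger_gap'].round(4))
def to(c,ang,zu,n,lean=LEAN):
    p,R=tcp_for(c,ang,lean,RR,zu,HZ); return (p,R,n)
def go(*w):
    p0,R0,s=now();plan(p0,R0,w)
E
python3 - <<'E'
from g import *
print(bowl_now())
p,R,s=now();b=bowl_now()
go(to(b['c'],b['ang'],.06,3),to(AX,YEL,.085,7))
E
```

```text
Traceback (most recent call last):
  File "g.py", line 7, in bowl_now
    return dict(c=(g[:2]-RR*h).round(4),ang=a.round(2),zu=(g[2]-HZ+.0).round(4),lean=lean.round(2),xz=R[2,0].round(4),t=s['clock'],F=s['wrist_force'].round(1),M=s['ft_torque'].round(2),gap=s['finger_gap'].round(4))
                                                                                                                                                                                             ^^^^^^^^^^^^^^^^^^^^^
AttributeError: 'float' object has no attribute 'round'
```

```bash
sed -i "s/s\['finger_gap'\].round(4)/round(s['finger_gap'],4)/" g.py
python3 - <<'E'
from g import *
print(bowl_now())
p,R,s=now();b=bowl_now()
go(to(b['c'],b['ang'],.06,3),to(AX,YEL,.085,7))
E
```

```text
{'c': array([0.5595, 0.1813]), 'ang': np.float64(131.62), 'zu': np.float64(-0.0001), 'lean': np.float64(40.01), 'xz': np.float64(0.0), 't': 3.425, 'F': array([ 0.5, -0.4, -0. ]), 'M': array([ 0.36,  0.38, -0.09]), 'gap': 0.0163}
0.0 -15.3 -12.9 0.0 -0.0 -0.0
0.0 -15.3 -12.9 0.0 -0.0 -0.0
0.0 -15.3 -12.9 0.0 -0.0 -0.0
-2.8 12.8 -20.9 0.0 2.0 1.7
-1.7 12.9 -20.9 0.0 2.0 1.7
-0.6 12.9 -21.0 0.0 2.0 1.7
0.5 12.9 -21.0 0.0 2.0 1.7
1.6 12.9 -20.9 0.0 2.0 1.7
2.7 12.8 -20.9 0.0 2.0 1.7
3.8 12.7 -20.7 0.0 2.0 1.7
```

Call:
drive_tool(
  plan="-1 0 -8 -6.5 0 0 0; -1 0 -15 -13 0 0 0; -1 0 -15 -13 0 0 0; -1 0 -8 -6.5 0 0 0; -1 0 0 0 0 0 0; -1 0 0 0 0 0 0",
)

```text
clock: 4.18
tcp_pos: [0.4891, 0.2589, 0.099]
orientation: [-0.396, 0.846, 0.321, -0.152]
wrist_force: [0.4, 0.4, -2.1]
finger_gap: 0.0165
```

```bash
cat > look.py <<'E'
from g import *
from workcell import cams
import sys
n=sys.argv[1]
print(bowl_now())
p,d=cams.read_camera("scene");cv2.imwrite(f"pics/{n}.png",p[:,:,::-1]);np.save(f"pics/{n}.npy",d)
x0,y0,x1,y1=map(int,sys.argv[2:6]);k=740/(x1-x0)
cv2.imwrite(f"pics/{n}_c.png",cv2.resize(p[y0:y1,x0:x1,::-1],None,fx=k,fy=k,interpolation=cv2.INTER_CUBIC))
E
python3 look.py e 190 90 370 220
```

```text
{'c': array([0.5582, 0.1812]), 'ang': np.float64(131.65), 'zu': np.float64(0.0615), 'lean': np.float64(39.76), 'xz': np.float64(-0.0024), 't': 4.175, 'F': array([ 0.4,  0.4, -2.1]), 'M': array([ 0.71,  0.61, -0.03]), 'gap': 0.0165}
```

View pics/e_c.png

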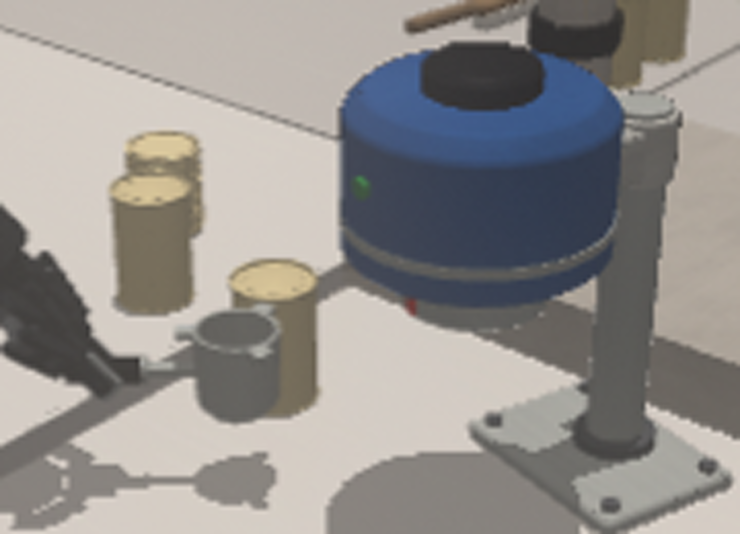

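Run:
```python
from g import *
go(to(AX,YEL,.085,8))
```

```text
-2.3 11.4 -18.2 -0.0 1.8 1.4
-1.5 11.4 -18.3 -0.0 1.8 1.4
-0.6 11.5 -18.3 -0.0 1.8 1.4
0.2 11.5 -18.3 -0.0 1.8 1.4
1.1 11.5 -18.3 -0.0 1.8 1.4
1.9 11.4 -18.2 -0.0 1.8 1.4
2.8 11.4 -18.2 -0.0 1.8 1.4
3.6 11.3 -18.1 -0.0 1.8 1.4
```

Call:
drive_tool(
  plan="-1 -2.3 11.4 -18.2 0 1.8 1.4; -1 -1.5 11.4 -18.2 0 1.8 1.4; -1 -0.6 11.5 -18.3 0 1.8 1.4; -1 0.2 11.5 -18.3 0 1.8 1.4; -1 1 11.5 -18.3 0 1.8 1.4; -1 2 11.4 -18.2 0 1.8 1.4; -1 2.8 11.4 -18.2 0 1.8 1.4; -1 0 0 0 0 0 0",
)

```text
clock: 5.22
tcp_pos: [0.5745, 0.1316, 0.1116]
orientation: [-0.414, 0.883, 0.197, -0.095]
wrist_force: [0.3, 0.6, -1.3]
finger_gap: 0.0164
```

Run:
```python
from g import *
print(bowl_now(),now()[2]['joint_pos'])
go(to(AX,YEL,.085,3))
```

```text
{'c': array([0.6188, 0.0376]), 'ang': np.float64(115.27), 'zu': np.float64(0.0742), 'lean': np.float64(39.67), 'xz': np.float64(-0.0056), 't': 5.225, 'F': array([ 0.3,  0.6, -1.3]), 'M': array([ 0.9 ,  0.41, -0.03]), 'gap': 0.0164} [ 0.39129647  0.45384699 -0.28017654  0.8011205  -0.6916329   1.5061994 ]
2.5 0.9 -6.7 -0.1 0.5 0.3
2.5 0.9 -6.7 -0.1 0.5 0.3
2.6 0.9 -6.6 -0.1 0.5 0.3
```

Call:
drive_tool(
  plan="-1 2.5 1 -6.7 -0.1 0.5 0.3; -1 2.5 1 -6.7 -0.1 0.5 0.3; -1 2.5 1 -6.7 -0.1 0.5 0.3; -1 0 0 0 0 0 0; -1 0 0 0 0 0 0",
)

```text
clock: 5.85
tcp_pos: [0.5879, 0.1194, 0.1216]
orientation: [-0.414, 0.887, 0.185, -0.088]
wrist_force: [-0.1, 0.7, -2.1]
finger_gap: 0.0162
```

```bash
python3 look.py f 240 90 370 220
cat > mb.py <<'E'
from g import *
import sys
from scipy.optimize import least_squares
from workcell import cams
n=sys.argv[1];z0,z1=float(sys.argv[2]),float(sys.argv[3]);c=cams.calibration("scene");d=np.load(f"pics/{n}.npy")
X,u,v=pts(c,d)
def fit(P,r):
    P=P[:,:2];f=lambda q:np.hypot(P[:,0]-q[0],P[:,1]-q[1])-r
    s=least_squares(f,P.mean(0)+[.02,.02],loss='soft_l1',f_scale=.001);return s.x.round(4),np.abs(f(s.x)).mean().round(4),len(P)
b=np.hypot(X[:,0]-.62,X[:,1]-.02)
for a0,a1 in [(z0+.006,z0+.03),(z0+.02,z0+.05),(z0+.006,z1)]:
    m=(b<.05)&(X[:,2]>a0)&(X[:,2]<a1);print('bowl',fit(X[m],.0325))
m=(b<.07)&(X[:,2]>.184)&(X[:,2]<.203);print('skirt',fit(X[m],.052))
m=(b<.12)&(X[:,2]>.22)&(X[:,2]<.30);print('head',fit(X[m],.092))
E
python3 mb.py f .085 .14
```

```text
{'c': array([0.6295, 0.0242]), 'ang': np.float64(113.59), 'zu': np.float64(0.0842), 'lean': np.float64(39.95), 'xz': np.float64(-0.0032), 't': 5.85, 'F': array([-0.1,  0.7, -2.1]), 'M': array([ 0.87,  0.43, -0.  ]), 'gap': 0.0162}
bowl (array([0.6293, 0.0265]), np.float64(0.0014), 143)
bowl (array([0.6273, 0.0262]), np.float64(0.0027), 280)
bowl (array([0.6279, 0.0261]), np.float64(0.0025), 400)
skirt (array([0.629 , 0.0241]), np.float64(0.0016), 130)
head (array([0.6302, 0.024 ]), np.float64(0.0015), 1870)
```

View pics/f_c.png

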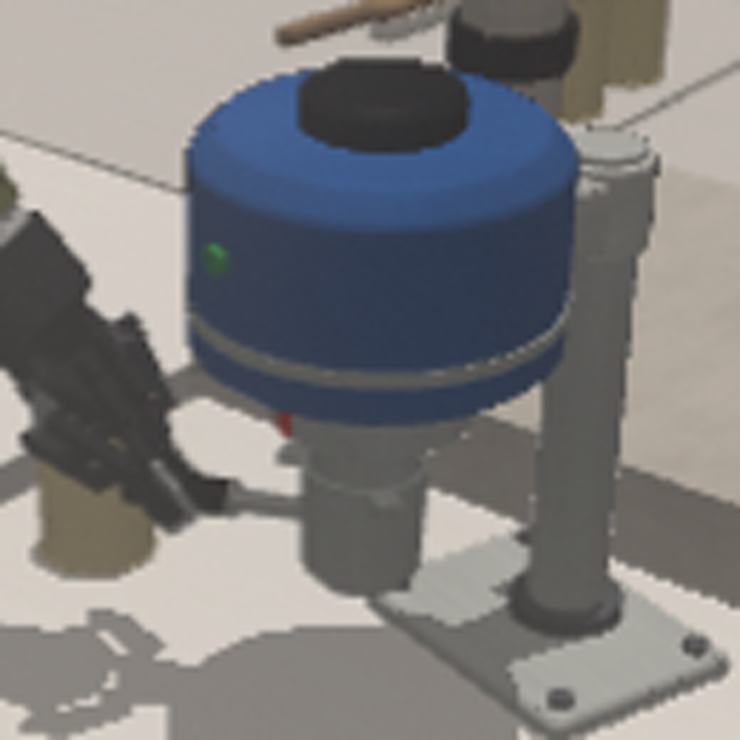

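Run:
```python
from g import *
from workcell import cams
c=cams.calibration("scene");p=cv2.imread("pics/f.png").astype(int)
g=cv2.cvtColor(cv2.imread("pics/f.png"),cv2.COLOR_BGR2GRAY).astype(int)
d=np.load("pics/f.npy")
print(proj(c,[[.63,.024,z] for z in (.10,.11,.19,.25)]).round(2))
o=-c['R'].T@c['t']
def edges(A,r,z):  # predicted silhouette columns
    v=np.array(A)-o[:2];D=np.hypot(*v);th=np.arctan2(v[1],v[0]);b=np.arcsin(r/D);L=np.sqrt(D*D-r*r)
    return [proj(c,[*(o[:2]+L*np.array([np.cos(th+s*b),np.sin(th+s*b)])),z])[0].round(2) for s in(1,-1)]
for z in (.096,.105,.115): print('bowl',z,edges((.63,.024),.0325,z))
for z in (.186,.192): print('skirt',edges((.63,.024),.052,z))
for z in (.235,.27): print('head',edges((.63,.024),.092,z))
for r in (180,182,184,186,188,190): print(r,g[r,288:320])
for r in (180,184,188): print('d',r,d[r,288:320].round(2))
print('skirt168',g[166,284:326]); print('sk',g[164,284:326])
print('head',g[140,268:278],g[140,335:345])
```

```text
[[303.56 185.48]
 [303.68 182.53]
 [304.62 158.06]
 [305.35 138.62]]
bowl 0.096 [array([292.38, 186.4 ]), array([314.69, 187.24])]
bowl 0.105 [array([292.44, 183.75]), array([314.84, 184.59])]
bowl 0.115 [array([292.51, 180.8 ]), array([315.  , 181.62])]
skirt [array([286.09, 159.13]), array([323.15, 160.32])]
skirt [array([286.12, 157.24]), array([323.27, 158.42])]
head [array([271.84, 143.81]), array([338.83, 145.76])]
head [array([271.78, 132.2 ]), array([339.78, 134.01])]
180 [117 112 109 105  97  91  90  91  91  91  91  92  92  92  92  92  91  87
  88  91  88  88  90  89  89  87 133 191 204 204 204 204]
182 [205 205 204 205 167 111  91  91  92  92  92  92  92  93  92  93  92  92
  91  91  91  90  90  90  89  86 155 196 204 204 203 203]
184 [205 205 204 205 168 112  90  92  92  93  92  92  92  92  93  92  92  92
  91  91  90  90  89  89  89  87 181 204 203 204 204 204]
186 [205 206 204 205 168 112  91  91  92  93  92  92  92  92  93  93  92  91
  91  91  91  90  90  89  89  92 182 204 204 205 201 201]
188 [206 205 205 205 174 117  92  91  92  93  93  92  92  93  94  93  93  92
  
[... 434 characters left out ...]
.26
 1.26 1.26 1.26 1.26 1.26 1.26 1.27 1.26 1.26 1.27 1.27 1.28 1.51 1.5
 1.5  1.5  1.5  1.51]
d 188 [1.49 1.49 1.48 1.49 1.48 1.29 1.29 1.28 1.28 1.28 1.27 1.27 1.27 1.27
 1.27 1.27 1.26 1.27 1.27 1.27 1.27 1.27 1.28 1.28 1.28 1.29 1.48 1.48
 1.46 1.46 1.45 1.45]
skirt168 [205 205 204 205 204 154  95  92  93  92  92  91  91  90  91  91  91  91
  92  92  92  92  91  93  92  92  91  92  90  90  90  90  91  91  91  90
  89 129 110  97  97  98]
sk [205 205 204 159 103  74  68  86  91  90  91  91  85  83  83  79  76  72
  69  70  66  65  65  68  70  69  69  69  69  73  75  75  80  88  90  88
  88  88  88  95  98  97]
head [207 206 206 206 142  73  65  65  66  64] [58 57 57 57 58 88 90 91 91 91]
```

```bash
sed -i 's/^RR=.102/RR=.0997/' g.py
python3 - <<'E'
from g import *
print(bowl_now())
go(to(AX,YEL,.108,4),to(AX,YEL,.1335,4))
E
```

```text
{'c': array([0.6287, 0.0263]), 'ang': np.float64(113.59), 'zu': np.float64(0.0842), 'lean': np.float64(39.96), 'xz': np.float64(-0.003), 't': 5.9, 'F': array([ 0.1, -0.8, -2.3]), 'M': array([0.86, 0.43, 0.02]), 'gap': 0.0162}
0.1 -4.1 -4.3 -0.0 0.0 -0.0
0.1 -4.1 -4.3 -0.0 0.0 -0.0
0.1 -4.1 -4.3 -0.0 0.0 -0.0
0.1 -4.1 -4.3 -0.0 0.0 -0.0
0.0 -4.9 -4.1 0.0 0.0 0.0
0.0 -4.9 -4.1 0.0 0.0 0.0
0.0 -4.9 -4.1 0.0 0.0 0.0
0.0 -4.9 -4.1 0.0 0.0 0.0
```

Call:
drive_tool(
  plan="-1 0.1 -4.1 -4.3 0 0 0; -1 0.1 -4.1 -4.3 0 0 0; -1 0.1 -4.1 -4.3 0 0 0; -1 0.1 -4.1 -4.3 0 0 0; -1 0 0 0 0 0 0; -1 0 0 0 0 0 0",
)

```text
clock: 6.65
tcp_pos: [0.5895, 0.1174, 0.1475]
orientation: [-0.414, 0.887, 0.185, -0.088]
wrist_force: [-1.2, 0.5, -1.9]
finger_gap: 0.016
```

```bash
python3 look.py g 240 90 370 220; python3 mb.py g .108 .15;python3 - <<'E'
from g import *
go(to(AX,YEL,.133,4))
E
```

```text
{'c': array([0.6302, 0.0242]), 'ang': np.float64(113.62), 'zu': np.float64(0.1101), 'lean': np.float64(39.96), 'xz': np.float64(-0.0023), 't': 6.65, 'F': array([-1.2,  0.5, -1.9]), 'M': array([ 0.82,  0.37, -0.05]), 'gap': 0.016}
bowl (array([0.631, 0.025]), np.float64(0.0014), 133)
bowl (array([0.6302, 0.0248]), np.float64(0.0023), 224)
bowl (array([0.6304, 0.0254]), np.float64(0.0022), 236)
skirt (array([0.6297, 0.0239]), np.float64(0.0014), 128)
head (array([0.6302, 0.0239]), np.float64(0.0015), 1874)
-0.0 -4.4 -3.7 -0.0 0.0 -0.0
-0.0 -4.4 -3.7 -0.0 0.0 -0.0
-0.0 -4.4 -3.7 -0.0 0.0 -0.0
-0.0 -4.4 -3.7 -0.0 0.0 -0.0
```

View pics/g_c.png

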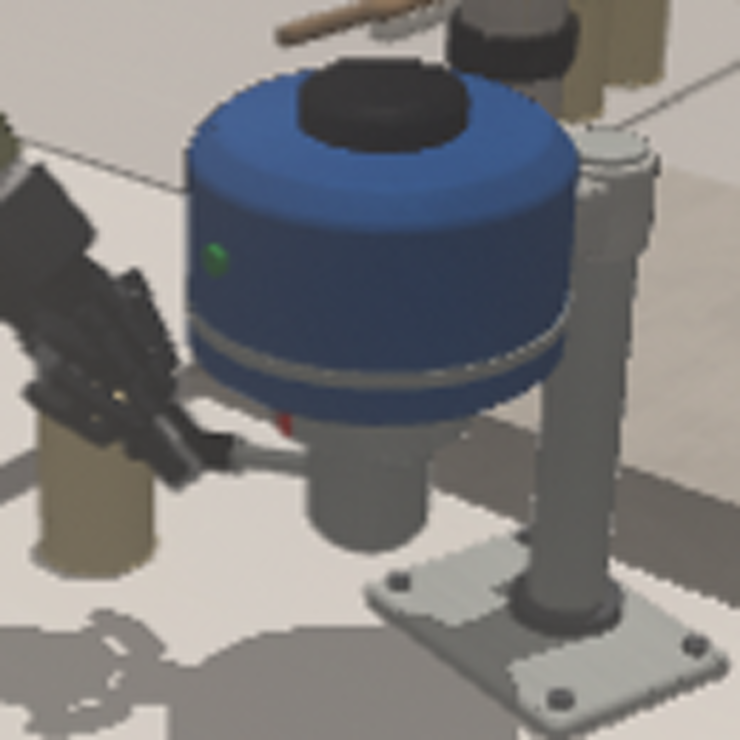

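Bowl and ring axes now agree to about 1 mm, so I raise it.

Call:
drive_tool(
  plan="-1 0 -3 -2.5 0 0 0; -1 0 -3 -2.5 0 0 0; -1 0 -3 -2.5 0 0 0; -1 0 0 0 0 0 0",
)

```text
clock: 7.2
tcp_pos: [0.5894, 0.1174, 0.1597]
orientation: [-0.414, 0.887, 0.185, -0.088]
wrist_force: [0.1, -0.9, -0.7]
finger_gap: 0.0163
```

Run:
```python
from g import *
print(bowl_now())
go(to(AX,YEL,.1335,3))
```

```text
{'c': array([0.6301, 0.0243]), 'ang': np.float64(113.63), 'zu': np.float64(0.1223), 'lean': np.float64(39.97), 'xz': np.float64(-0.003), 't': 7.2, 'F': array([ 0.1, -0.9, -0.7]), 'M': array([ 0.85,  0.39, -0.02]), 'gap': 0.0163}
-0.0 -2.8 -2.5 -0.0 0.1 -0.0
-0.0 -2.8 -2.5 -0.0 0.1 -0.0
0.0 -2.8 -2.5 -0.0 0.1 -0.0
```

Call:
drive_tool(
  plan="-1 0 -2.7 -2.4 0 0 0; -1 0 -2.7 -2.4 0 0 0; -1 0 -2.5 -2 0 0 0; -1 0 0 0 0 0 0; -1 0 0 0 0 0 0",
)

```text
clock: 7.82
tcp_pos: [0.5894, 0.1172, 0.1708]
orientation: [-0.414, 0.887, 0.185, -0.088]
wrist_force: [0.2, 0.2, -1.7]
finger_gap: 0.0159
```

```bash
python3 look.py i 240 90 370 220;python3 - <<'E'
from g import *
go(*[to(AX,YEL+50/9*k,.1335,1) for k in range(1,10)])
E
```

```text
{'c': array([0.6302, 0.0241]), 'ang': np.float64(113.63), 'zu': np.float64(0.1334), 'lean': np.float64(39.96), 'xz': np.float64(-0.003), 't': 7.825, 'F': array([ 0.2,  0.2, -1.7]), 'M': array([ 0.86,  0.41, -0.03]), 'gap': 0.0159}
-9.8 0.3 -0.4 -0.0 -4.0 -3.6
-9.8 0.3 -0.4 -0.0 -4.3 -3.6
-9.8 0.3 -0.4 -0.0 -4.3 -3.6
-9.8 0.3 -0.4 0.0 -4.3 -3.6
-9.8 0.3 -0.4 0.0 -4.3 -3.6
-9.8 0.3 -0.4 -0.0 -4.3 -3.6
-9.8 0.3 -0.4 0.0 -4.3 -3.6
-9.8 0.3 -0.4 0.0 -4.3 -3.6
-9.8 0.3 -0.4 -0.0 -4.3 -3.6
```

View pics/i_c.png

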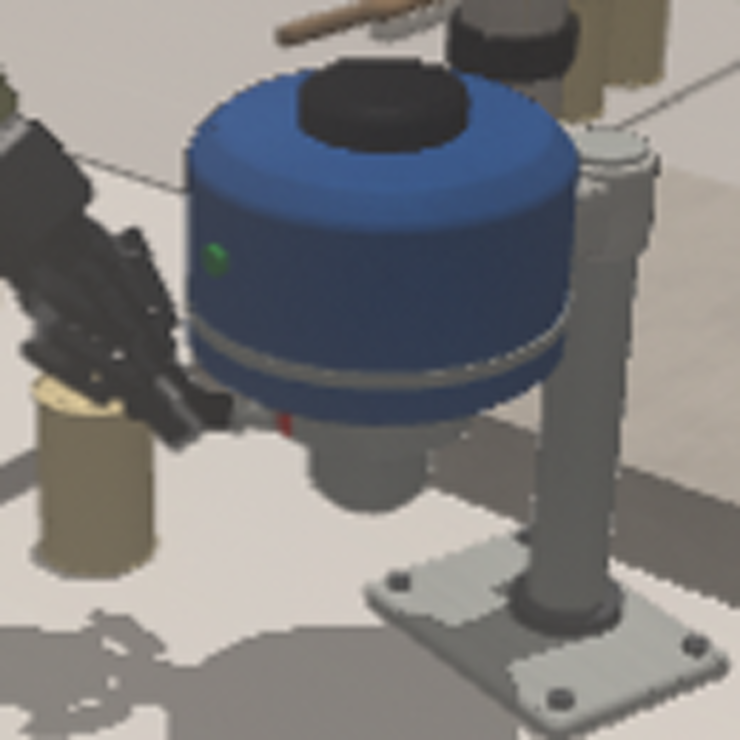

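Call:
drive_tool(
  plan="-1 -5 0.2 -0.2 0 -2.2 -1.8; -1 -7 0.2 -0.3 0 -3 -2.5; -1 -7 0.2 -0.3 0 -3 -2.5; -1 0 0 0 0 0 0",
)

```text
clock: 8.38
tcp_pos: [0.5722, 0.1073, 0.1699]
orientation: [-0.403, 0.865, 0.268, -0.128]
wrist_force: [-0.1, -0.8, -1.2]
finger_gap: 0.0163
```

Run:
```python
from g import *
b=bowl_now();print(b)
go(*[to(AX,b['ang']+4*k,.1335,1) for k in range(1,4)])
```

```text
{'c': array([0.6299, 0.0237]), 'ang': np.float64(124.57), 'zu': np.float64(0.1325), 'lean': np.float64(39.91), 'xz': np.float64(-0.0058), 't': 8.375, 'F': array([-0.1, -0.8, -1.2]), 'M': array([0.8 , 0.49, 0.01]), 'gap': 0.0163}
-6.8 -0.7 -0.6 -0.1 -2.8 -2.8
-7.1 0.2 -0.2 0.0 -3.1 -2.6
-7.1 0.2 -0.2 -0.0 -3.1 -2.6
```

Call:
drive_tool(
  plan="-1 -7 -0.5 -0.4 -0.1 -2.9 -2.7; -1 -7 0.2 -0.3 0 -3.1 -2.6; -1 -7 0.1 -0.3 0 -3.1 -2.6; -1 -7 0.1 -0.3 0 -3.1 -2.6; -1 0 0 0 0 0 0",
)

```text
clock: 9.0
tcp_pos: [0.5524, 0.0881, 0.1706]
orientation: [-0.382, 0.819, 0.387, -0.183]
wrist_force: [-0.5, -0.5, -1.3]
finger_gap: 0.0161
```

Run:
```python
from g import *
b=bowl_now();print(b)
go(*[to(AX,b['ang']+4*k,.1335,1) for k in range(1,4)])
```

```text
{'c': array([0.631 , 0.0237]), 'ang': np.float64(140.67), 'zu': np.float64(0.1332), 'lean': np.float64(39.89), 'xz': np.float64(-0.0034), 't': 9.0, 'F': array([-0.5, -0.5, -1.3]), 'M': array([0.6 , 0.73, 0.  ]), 'gap': 0.0161}
-7.5 -0.6 0.3 -0.1 -2.9 -2.7
-7.1 0.2 -0.2 0.0 -3.1 -2.6
-7.1 0.2 -0.2 0.0 -3.1 -2.6
```

Call:
drive_tool(
  plan="-1 -7.4 -0.4 0.2 -0.1 -2.9 -2.7; -1 -7 0 -0.2 0 -3.1 -2.6; -1 -7 0 -0.2 0 -3.1 -2.6; -1 -7 0 -0.2 0 -3.1 -2.6; -1 0 0 0 0 0 0",
)

```text
clock: 9.62
tcp_pos: [0.5382, 0.0634, 0.1705]
orientation: [-0.355, 0.758, 0.495, -0.233]
wrist_force: [-2.6, 1.4, -2.1]
finger_gap: 0.0162
```

Run:
```python
from g import *
b=bowl_now();print(b)
go(to(AX,RED,.1325,2))
```

```text
{'c': array([0.6314, 0.0227]), 'ang': np.float64(156.41), 'zu': np.float64(0.1331), 'lean': np.float64(39.71), 'xz': np.float64(-0.002), 't': 9.625, 'F': array([-2.6,  1.4, -2.1]), 'M': array([ 0.51,  1.3 , -0.11]), 'gap': 0.0162}
-6.0 -0.1 0.6 -0.1 -2.7 -2.3
-5.9 -0.3 0.9 -0.1 -2.7 -2.3
```

Call:
drive_tool(
  plan="-1 -5.6 0 0.8 -0.1 -2.7 -2.3; -1 -5.6 -0.2 0.8 -0.1 -2.7 -2.3; -1 0 0 0 0 0 0; -1 0 0 0 0 0 0",
)

```text
clock: 10.12
tcp_pos: [0.5327, 0.0528, 0.1679]
orientation: [-0.342, 0.728, 0.537, -0.255]
wrist_force: [-4.0, 0.9, -0.3]
finger_gap: 0.0162
```

```bash
python3 look.py j 240 90 370 220; python3 mb.py j .132 .175
python3 - <<'E'
from g import *
go(to(AX,RED,.1325,1),to(AX,RED,.1245,4))
E
```

```text
{'c': array([0.6298, 0.023 ]), 'ang': np.float64(162.94), 'zu': np.float64(0.1305), 'lean': np.float64(39.47), 'xz': np.float64(-0.003), 't': 10.125, 'F': array([-4. ,  0.9, -0.3]), 'M': array([ 0.23,  1.06, -0.31]), 'gap': 0.0162}
bowl (array([0.6319, 0.0252]), np.float64(0.002), 157)
bowl (array([0.6227, 0.0275]), np.float64(0.0078), 150)
bowl (array([0.6307, 0.0258]), np.float64(0.0036), 203)
skirt (array([0.6293, 0.0245]), np.float64(0.0015), 126)
head (array([0.6301, 0.0239]), np.float64(0.0015), 1872)
-0.1 -1.6 -1.1 -0.5 -0.3 -0.5
0.0 1.5 1.3 0.0 0.0 0.0
0.0 1.5 1.3 0.0 0.0 0.0
0.0 1.5 1.3 0.0 0.0 0.0
0.0 1.5 1.3 0.0 0.0 0.0
```

View pics/j_c.png

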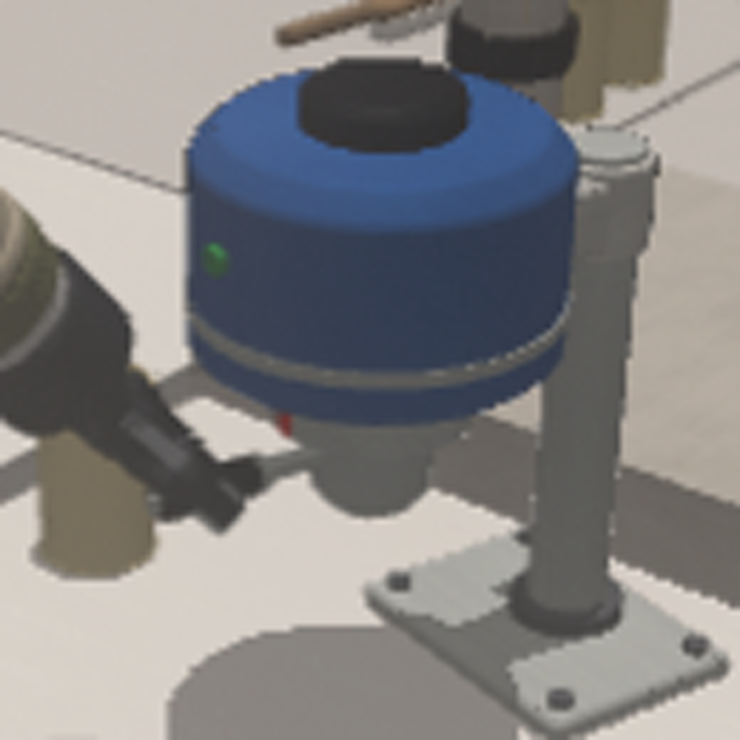

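Call:
drive_tool(
  plan="-1 -0.5 0 0.4 -0.4 -0.5 -0.5; -1 0 1.5 1.3 0 0 0; -1 0 1.5 1.3 0 0 0; -1 0 1.5 1.3 0 0 0; -1 0 0 0 0 0 0",
)

```text
clock: 10.8
tcp_pos: [0.5333, 0.0518, 0.1633]
orientation: [-0.337, 0.727, 0.541, -0.253]
wrist_force: [-8.1, 0.2, 2.5]
finger_gap: 0.0164
```

Run:
```python
from g import *
b=bowl_now();print(b)
go(to(AX,RED,.124,2))
```

```text
{'c': array([0.6307, 0.0228]), 'ang': np.float64(163.41), 'zu': np.float64(0.1259), 'lean': np.float64(40.15), 'xz': np.float64(-0.0033), 't': 10.8, 'F': array([-8.1,  0.2,  2.5]), 'M': array([ 0.05,  1.02, -0.81]), 'gap': 0.0164}
0.4 0.4 1.0 0.1 0.0 -0.1
0.4 0.4 1.0 0.1 0.0 -0.1
```

Call:
drive_tool(
  plan="-1 0 0.2 1.2 0 0 0; -1 0 0.4 1.2 0 0 0; -1 0 0 0 0 0 0; -1 0 0 0 0 0 0",
)

```text
clock: 11.3
tcp_pos: [0.5333, 0.0521, 0.1633]
orientation: [-0.336, 0.729, 0.541, -0.251]
wrist_force: [-5.9, 0.1, 0.4]
finger_gap: 0.0163
```

```bash
python3 look.py k 240 90 370 220; python3 mb.py k .124 .175
python3 - <<'E'
from g import *
go(to(AX,RED,.124,2))
E
```

```text
{'c': array([0.6306, 0.0229]), 'ang': np.float64(163.27), 'zu': np.float64(0.1259), 'lean': np.float64(40.45), 'xz': np.float64(-0.0024), 't': 11.3, 'F': array([-5.9,  0.1,  0.4]), 'M': array([ 0.04,  1.14, -0.71]), 'gap': 0.0163}
bowl (array([0.6336, 0.0242]), np.float64(0.0015), 124)
bowl (array([0.6308, 0.0254]), np.float64(0.0045), 168)
bowl (array([0.6319, 0.0251]), np.float64(0.0038), 230)
skirt (array([0.6299, 0.0237]), np.float64(0.0014), 131)
head (array([0.6303, 0.0239]), np.float64(0.0015), 1869)
0.3 0.4 1.0 0.2 -0.0 -0.1
0.3 0.4 1.0 0.2 -0.0 -0.1
```

View pics/k_c.png

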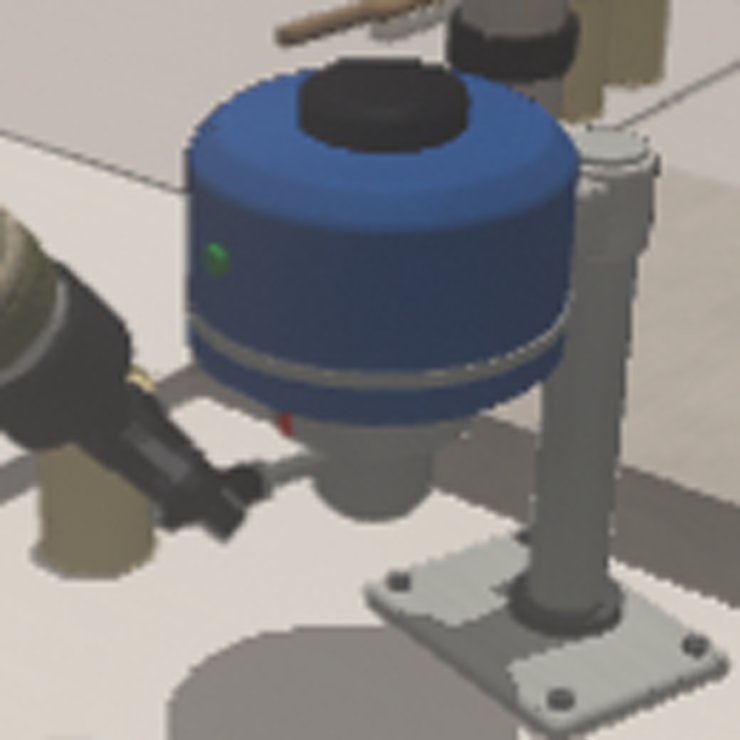

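Call:
drive_tool(
  plan="-1 0 0.6 3 0.3 0 0; -1 0 0.6 3 0.3 0 0; -1 0 0 0 0 0 0",
)

```text
clock: 11.72
tcp_pos: [0.5322, 0.0532, 0.1611]
orientation: [-0.338, 0.728, 0.541, -0.252]
wrist_force: [-3.3, -1.8, -0.6]
finger_gap: 0.0163
```

Run:
```python
from g import *
b=bowl_now();print(b)
go(to(AX,RED,.124,2))
```

```text
{'c': array([0.6296, 0.0239]), 'ang': np.float64(163.23), 'zu': np.float64(0.1237), 'lean': np.float64(40.18), 'xz': np.float64(-0.0008), 't': 11.725, 'F': array([-3.3, -1.8, -0.6]), 'M': array([ 0.  ,  1.02, -0.48]), 'gap': 0.0163}
-0.1 0.0 -0.3 0.1 -0.1 -0.1
-0.1 0.0 -0.2 0.1 -0.1 -0.1
```

Call:
drive_tool(
  plan="-0.4 0 0 0 0 0 0; 0 0 0 0 0 0 0; 0 0 0 0 0 0 0; 0 0 0 0 0 0 0",
  grip_force=20,
)

```text
clock: 12.22
tcp_pos: [0.5338, 0.0545, 0.1622]
orientation: [-0.337, 0.727, 0.543, -0.251]
wrist_force: [1.4, -0.1, 0.2]
finger_gap: 0.0429
```

```bash
python3 look.py l 240 90 370 220; python3 mb.py l .124 .175
```

```text
{'c': array([0.6312, 0.0255]), 'ang': np.float64(163.4), 'zu': np.float64(0.1248), 'lean': np.float64(40.3), 'xz': np.float64(0.0017), 't': 12.225, 'F': array([ 1.4, -0.1,  0.2]), 'M': array([0.16, 0.54, 0.04]), 'gap': 0.0429}
bowl (array([0.6321, 0.0258]), np.float64(0.0018), 144)
bowl (array([0.6298, 0.0262]), np.float64(0.004), 170)
bowl (array([0.6308, 0.0261]), np.float64(0.0033), 246)
skirt (array([0.6296, 0.0241]), np.float64(0.0014), 129)
head (array([0.6302, 0.0238]), np.float64(0.0015), 1870)
```

View pics/l_c.png

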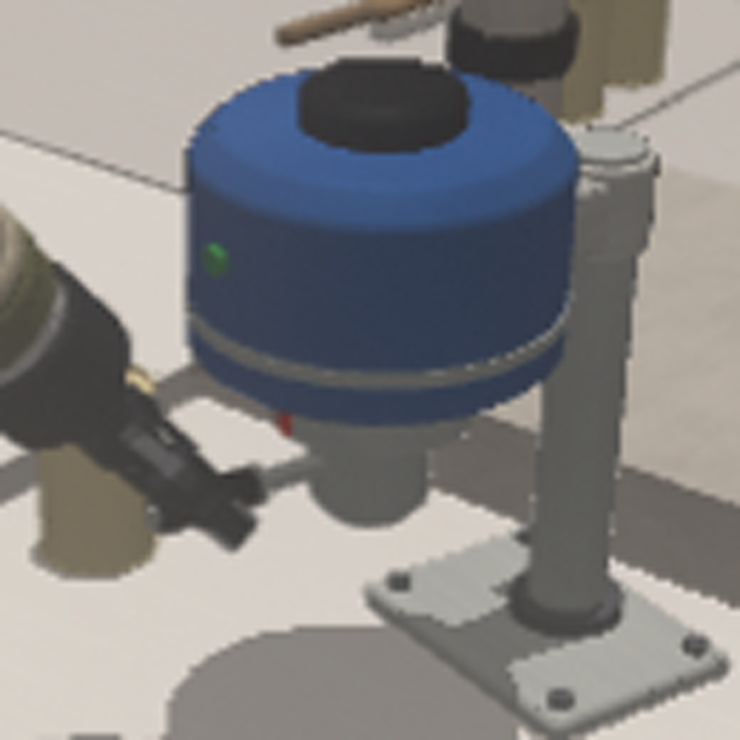

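Call:
drive_tool(
  plan="0 0 -6 0 0 0 0; 0 0 -14 0 0 0 0; 0 0 -14 0 0 0 0; 0 0 -16 0 0 0 0; 0 0 -20 0 0 0 0; 0 0 -20 0 0 0 0; 0 0 0 0 0 0 0; 0 0 0 0 0 0 0",
)

```text
clock: 13.28
tcp_pos: [0.475, 0.0718, 0.234]
orientation: [-0.337, 0.727, 0.543, -0.25]
wrist_force: [0.9, 1.0, -0.6]
finger_gap: 0.0424
```

```bash
python3 look.py m 240 90 370 220; python3 mb.py m .124 .175
python3 - <<'E'
from g import *
from workcell import cams
c=cams.calibration("wrist");p,d=cams.read_camera("wrist");cv2.imwrite("pics/m_w.png",p[:,:,::-1]);np.save("pics/m_w.npy",d);np.save("pics/m_cal.npy",c,allow_pickle=True)
E
```

```text
{'c': array([0.5724, 0.0428]), 'ang': np.float64(163.43), 'zu': np.float64(0.1966), 'lean': np.float64(40.33), 'xz': np.float64(0.0024), 't': 13.275, 'F': array([ 0.9,  1. , -0.6]), 'M': array([ 0.18,  0.56, -0.02]), 'gap': 0.0424}
bowl (array([0.6321, 0.0258]), np.float64(0.0017), 141)
bowl (array([0.6294, 0.0266]), np.float64(0.004), 166)
bowl (array([0.6308, 0.0263]), np.float64(0.0033), 247)
skirt (array([0.6292, 0.0242]), np.float64(0.0017), 131)
head (array([0.6302, 0.0239]), np.float64(0.0015), 1869)
```

View pics/m_c.png

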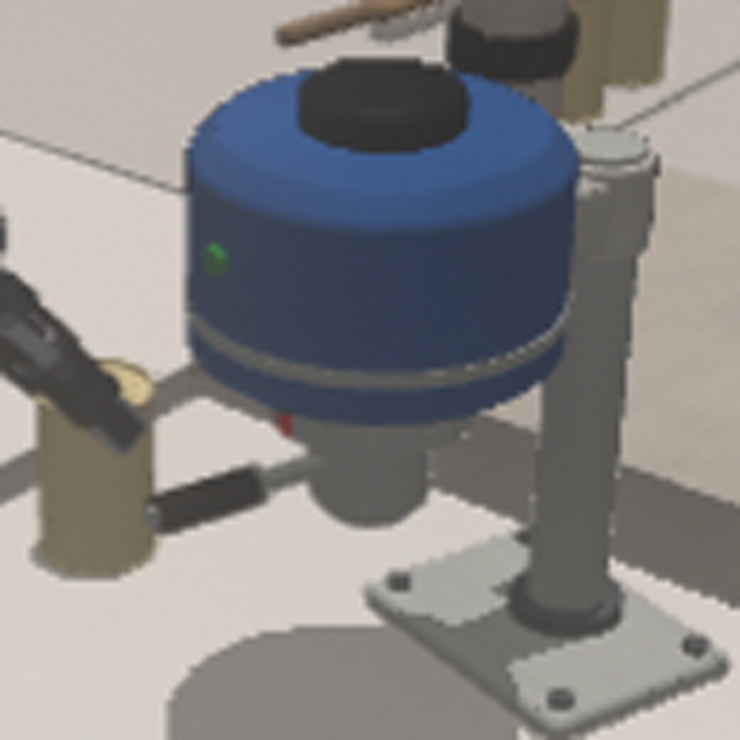

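View pics/m_w.png

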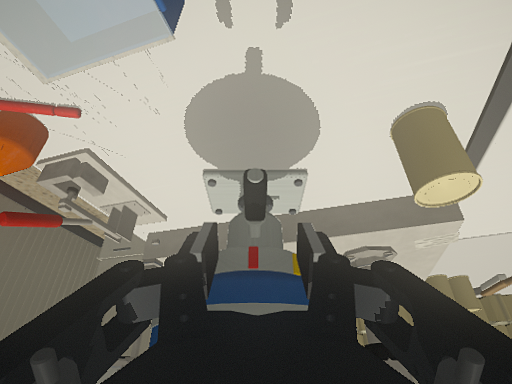

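The wrist view shows the black handle at (256,195) in line with the red bar at (253,257), and the yellow bar at (297,262) off to one side. I check the locked pose numerically.

Run:
```python
from g import *
from workcell import cams
def chk(X,C):
    r=X[:,:2]-C;rho=np.hypot(*r.T);a=np.degrees(np.arctan2(r[:,1],r[:,0]))
    for lo,hi in((.073,.09),(.09,.105),(.105,.12),(.12,.135)):
        m=(rho>lo)&(rho<hi)&(abs(a-163)<15)&(X[:,2]>.12)&(X[:,2]<.185)
        if m.sum()>5:print(lo,m.sum(),'ang',np.median(a[m]).round(2),'z med/max/min',np.median(X[m,2]).round(4),np.percentile(X[m,2],95).round(4),np.percentile(X[m,2],5).round(4))
c=np.load("pics/m_cal.npy",allow_pickle=True).item();X,u,v=pts(c,np.load("pics/m_w.npy"));print('wrist');chk(X,[.63,.024])
c2=cams.calibration('scene');X,u,v=pts(c2,np.load("pics/m.npy"));print('scene');chk(X,[.63,.024])
b=np.hypot(X[:,0]-.63,X[:,1]-.024)<.036
print('bowl z min',np.percentile(X[b&(X[:,2]>.08),2],[0,.5,1,2,5]))
# red mark angle in wrist
p=cv2.imread('pics/m_w.png').astype(int);V,U=np.mgrid[:384,:512]
m=(p[...,2]-p[...,1]>70)&(V>235)&(V<275)&(U>235)&(U<275);g=onz(c,U[m].mean(),V[m].mean(),.192);print('red',U[m].mean(),V[m].mean(),g,np.degrees(np.arctan2(g[1]-.024,g[0]-.63)))
m=(p[...,2]-p[...,0]>80)&(p[...,1]-p[...,0]>60)&(V>240)&(V<285)&(U>280)&(U<310)
if m.sum():g=onz(c,U[m].mean(),V[m].mean(),.192);print('yel',g,np.degrees(np.arctan2(g[1]-.024,g[0]-.63)))
k=cv2.resize(cv2.imread('pics/m_w.png')[150:310,180:330],None,fx=4.5,fy=3.7,interpolation=cv2.INTER_CUBIC);cv2.imwrite('pics/m_wc.png',k[:590,:790])
```

```text
wrist
0.073 203 ang 164.09 z med/max/min 0.1659 0.1667 0.1637
0.09 209 ang 163.87 z med/max/min 0.1659 0.1665 0.1634
0.105 252 ang 163.77 z med/max/min 0.166 0.1667 0.1635
0.12 475 ang 163.71 z med/max/min 0.1613 0.1661 0.1528
scene
0.073 39 ang 168.16 z med/max/min 0.1626 0.1661 0.1512
0.09 39 ang 167.14 z med/max/min 0.1628 0.1669 0.152
0.105 35 ang 166.15 z med/max/min 0.1627 0.1659 0.1518
0.12 34 ang 165.05 z med/max/min 0.161 0.1646 0.1519
bowl z min [0.12219208 0.12448607 0.12581629 0.12795899 0.13315689]
red 253.0 257.0 [0.57886077 0.03628826 0.192     ] 166.48854272457163
yel [0.61099321 0.06832694 0.192     ] 113.2090017663707
```

View pics/m_wc.png

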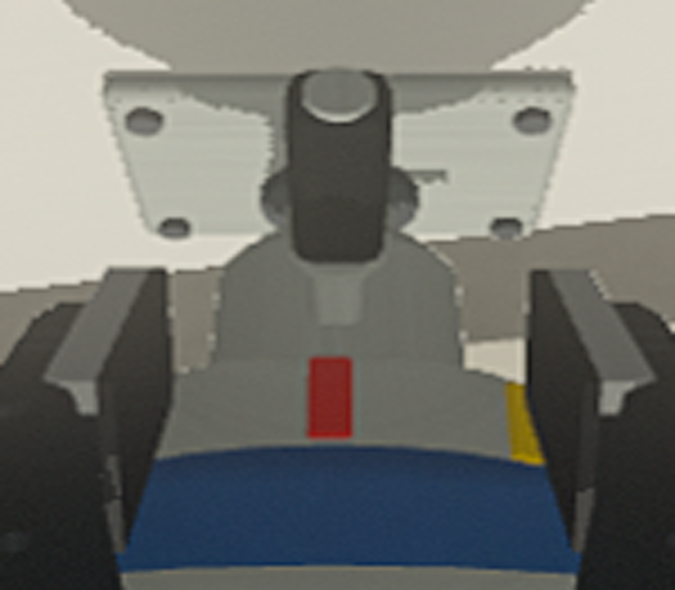

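Run:
```python
from workcell import job
print(job.hand_in())
```

```text
the job is handed in; nothing more can be done
None
```

The steel bowl hangs locked in the ring by itself, the gripper is clear of it, and the job is handed in. The hand-in gave no verdict. It took about 13 s of the 54 s allowed.

I gripped the bowl by its black handle with the hand leaning 40° outward. I raised it into the ring at the yellow mark to an underside height of about 133 mm, with almost no contact force. Then I turned it about 50° counter-clockwise clear of the hump, lowered it into the seats, let go and backed off.

**Last checks:**
- **Height:** the top of the grip is at 166 mm all along its length, so the underside is at about 123.5 mm and the bowl sits level.
- **Handle direction:** it is at about 164°. The stand's front comes out at 163.5° to 166.5°, depending on how I measure it, so the error is within 3°.
- **Centring:** the bowl is about 2 to 3 mm from the ring's axis.
- **Release:** the bowl did not move while the hand backed off, and the wrist force is near zero.

**What disagreed:**
- The scene camera's depth put the handle at 165° to 168°. I put this down to that camera seeing mainly the side of the grip, and trusted the wrist camera.
- While lowering, the bowl pressed sideways with up to 8 N until I eased it outward, after which it dropped into its seats.

I kept the path clear of the other things and felt no contact, but I did not re-measure where each one stands afterwards.

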